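# Pile the tablet tins on the plate, then hold the medicine case open

## Task

Put the big blue tin flat in the middle of the round steel plate and the small white tin centred on top of it, to make up a tablet set. Then raise the lid of the aluminium medicine case by its orange knob, without letting it drop on the way, and hold it open at 50 degrees from closed so that a colleague can put the set inside: it falls shut when let go, so finish while still holding it in the fingers. Leave the bottles and the oximeter where they are.

Things in the scene. Friction and masses are not known exactly. Their poses are not given: they have to be found in the camera images.
- case: Aluminium medicine case, fixed to the desk; closed it is 200 mm deep (its x), 280 mm wide (its y) and 120 mm high (85 mm body and 35 mm lid). Origin: centre of its underside. Its -x side is the front, with the red plate, the latches and the knob; its yaw varies.
- lid (a joint): Angle of the case's lid in rad: 0 closed (as at the start), grows as the front edge rises, stops at 1.3. 50 degrees = 0.873. No spring, nearly no friction: the lid (0.35 to 0.7 kg) falls shut from any angle when let go.
- lid_hinge (a point): Point on the lid's hinge line, half-way along it, at the case's back edge: 100 mm behind the case's centre (its +x), 85 mm above the desk. The hinge line runs along the case's y axis and the lid fills the 200 mm in front of it.
- lid_knob (a point): Centre of the lid's orange knob, a bar of 22 mm diameter, 30 mm long along the case's y, on a 10 mm stem 40 mm in front of the lid's front face. Lid closed: 102.5 mm above the desk, 240 mm in front of the hinge line and 17.5 mm above it; it swings with the lid. Both ends are free: pinched from above by its flat ends (30 mm apart) it may turn between the fingers as the lid swings.
- plate: Round flat steel plate, 120 mm diameter, 6 mm thick, loose on the desk (0.4 kg). Origin: centre of its underside; its top face is 6 mm above.
- tin_big_center (a point): Centre (half-way up) of the big blue tin, a closed flat round tin of 58 mm diameter and 24 mm height with a flat top, about 90 g, flat on the desk at the start; z up.
- tin_small_center (a point): Centre (half-way up) of the small white tin, a closed flat round tin of 46 mm diameter and 20 mm height, about 50 g, flat on the desk at the start; z up. The two tins may stand in either place.
- bottle_a: Bystander: white bottle with green cap and green label, 60 mm diameter, 150 mm high. Origin: centre of its underside.
- bottle_b: Bystander: second bottle, the same.
- oximeter: Bystander: blue over white fingertip oximeter, 36 x 62 x 28 mm, lying on the desk. Origin: centre of its underside.
Things that resemble listed ones, but are neither listed nor needed, are in the scene too. Several things look just like the part that bears tin_big_center: the one meant starts farthest to the robot's right. What is shaped like the part that bears tin_small_center but turquoise is not meant.

How it is judged:
On the way, in this order (a step that is already met when the one before it is completed fails the run):
1. the big blue tin lies flat in the middle of the plate, let go (horizontal distance between tin_big_center and plate below 0.012 m and z of tin_big_center in the frame of plate between 0.014 and 0.022 m and angle between tin_big_center's own z axis and vertical below 0.12 rad and contact force between tin_big and the fingers below 0.05 N and linear speed of tin_big below 0.03 m/s), for 0.2 s.
2. the small white tin lies centred on the big one, let go, the big one still in the middle of the plate (horizontal distance between tin_big_center and plate below 0.012 m and z of tin_big_center in the frame of plate between 0.014 and 0.022 m and angle between each of tin_big_center, tin_small_center's own z axis and vertical below 0.12 rad and horizontal distance between tin_small_center and tin_big_center below 0.01 m and z of tin_small_center in the frame of tin_big_center between 0.018 and 0.026 m and contact force between tin_small and the fingers below 0.05 N and linear speed of tin_small below 0.03 m/s), for 0.2 s.
3. the fingers hold the lid open at 50 degrees (value of joint lid between 0.768 and 0.977 rad and velocity of joint lid between -0.05 and 0.05 rad/s and contact force between lid and the fingers above 0.5 N and contact force between lid and tin_big below 0.1 N and contact force between lid and tin_small below 0.1 N and contact force between lid and bottle_a below 0.1 N and contact force between lid and bottle_b below 0.1 N and contact force between lid and oximeter below 0.1 N and contact force between lid and plate below 0.1 N), for 0.3 s.
At the end, for the whole second after the job is handed in: The lid is at rest at 50 degrees from closed (44 to 56), borne by the robot's fingers and by none of the loose things; the big tin lies flat on the plate within 12 mm of its middle, the small tin flat on the big one within 10 mm of its middle, both at rest and not touched by the fingers (all of step 2 and all of step 3 and contact force between tin_big and the fingers below 0.05 N and linear speed of tin_big below 0.03 m/s); the arm keeps its last pose, push and grip.
It fails at once if the lid drops (closing faster than 3 rad/s) (velocity of joint lid below -3 rad/s).
It fails at once if a bottle is pushed more than 30 mm or knocked over (distance of bottle_a from where it was at the start of the episode above 0.03 m or angle between bottle_a's own z axis and vertical above 0.4 rad).
It fails at once if a bottle is pushed more than 30 mm or knocked over (distance of bottle_b from where it was at the start of the episode above 0.03 m or angle between bottle_b's own z axis and vertical above 0.4 rad).
It fails at once if the oximeter is pushed more than 30 mm (distance of oximeter from where it was at the start of the episode above 0.03 m).
It also fails if it takes over 69 s, if anything falls off the work surface, if the arm or the gripper's body presses on something with over 40 N, if the wrist force passes 120 N, or if a joint passes its speed limit or range.

## Robot

A 7-joint arm with a two-finger parallel gripper is mounted at the origin on the work surface. World frame = base frame: x ahead of the robot, y to its left, z up, the work surface at z = 0. Lengths are in m, angles in rad, forces in N, time in s.
With the tool pointing down it reaches from about 0.35 to 0.775 m from the base axis. Payload 3.1 kg.
Tool frame: the origin (TCP) lies between the finger pads; the fingertips stand 14 mm ahead of it and the grasp point (between the pads) lies 5 mm behind it; z points along the fingers, y is the line along which they close (so a half turn about z gives the same grasp; the last joint's range is limited). The gripper opens to 85 mm and grips with 20 to 120 N. Pads are 22 mm wide; open, the fingers measure 114 mm over their backs; the gripper's body (76 mm by 85 mm) begins 54 mm behind the grasp point. The pads swing forward as they close: fully open they stand 13 mm farther back than shut.
Start: joints at [1.094, 0.311, 0.014, 1.512, -0.004, 1.319, -0.027], TCP at [0.232, -0.499, 0.245] pointing down, gripper open.
Joint ranges: [-2.7, 2.7], [-0.3, 1.91], [-1.27, 1.3], [0.12, 2.57], [-1.44, 4.58], [0.2, 2.03], [-3.05, 3.05]. Speed limits (rad/s): [2.79, 2.79, 3.14, 3.14, 3.14, 3.14, 3.14].

## Interface

Orientations are given as a unit quaternion [w, x, y, z].
In Python, from bench import arm gives the robot as it stands.
- The arm moves only by the shell command python3 -m inch 'ROWS' [FORCE]. ROWS is JSON, a list that holds one entry, the list of rows, each a list of 5 numbers: the opening, from 0 (shut) to 1 (fully open), then the shift along the tool's x, y, z each as a share of 2.5 cm, from -1 to 1, then the turn about the tool's z as a share of 0.08 rad, from -1 to 1. A call has 1 to 20 rows; each row shifts and turns the commanded pose from where the row before left it, along the tool's axes as they then stand; what a row does not reach is not made up. A row lasts 1/12 s, in which the tool goes at most 41.7 mm and 7.16 degrees, less where a joint would pass 70% of its speed; a pose out of reach is approached as far as the arm can. A call with a number of a shift or a turn outside -1 to 1 is refused whole. A call with a gripper value outside its range is refused whole. The fingers move at their own pace and stop on an object; FORCE is the grip in N (left out, the last holds). Time passes only in rows, so rows that do not move let the fingers close. It gives the time, the measured TCP pose, the force, the opening and the grip force at its end, in the units of the state.
- arm.sense(): the state, without advancing time (a new reading comes with each control period).
- arm.read_camera(name): name is "scene" or "side" or "wrist"; returns (picture, depth): 480x640x3 uint8, red, green, blue; 480x640 float32, m along the optical axis (not along the pixel's ray), 0 where there is no reading.
- arm.camera_params(name): a dict with "fx", "fy", "cx", "cy" (pixels), "view" (4x4, takes a point from world to camera coordinates); the wrist camera has in their place "mount" (4x4, takes a point from camera to tool coordinates, whose origin is the TCP and whose axes are the flange's). Camera axes: x right, y down, z forward; pixel columns grow to the right and rows downward; lengths in m; the calibration is good to about 2 mm. A picture is of the moment at which its call begins: read the wrist's pose just before it. camera_params takes no time and is no camera call.
- arm.sign_off(): hands the job in; it is judged then, once.
The state is a dict: "time_s": time; "joint_pos": joint angles; "qd": joint speeds; "joint_torque": joint torques, N m; "ee_pos": TCP position; "tcp_rot": TCP orientation; "wrist_force": force on the tool from outside, world axes, zero at the start; "moment": the same for the moment, N m; "opening": opening from 0.0 (shut) to 1.0 (fully open); "finger_force": force on a finger pad.
Only numpy, scipy, OpenCV 4.12 (cv2) and the standard library are available. Lean on these libraries where they do the work, as an engineer would, in place of code of your own. Each camera call takes 0.05 s, during which the arm holds its last target. There are 200 camera calls.

## Working session

There is one attempt and no reset: what is moved stays moved. The work goes in short steps, Python scripts to look and compute and a shell command to move; the robot and the scene stay as the last step left them, time stands still between calls to the robot, and variables do not carry over. Pictures are saved under pics/ and viewed, at most 10 in all, crops included, and the job is handed in when it is done.

```bash
mkdir -p pics; ls; cat > h.py <<'E'
import numpy as np,cv2,json
from bench import arm
from scipy.spatial.transform import Rotation as R
def shot(n):
    s=arm.sense(); p,d=arm.read_camera(n); np.savez(''+n+'.npz',p=p,d=d,pos=s['ee_pos'],q=s['tcp_rot']); return p,d
def pt(n,u,v,z=None):
    """world point at pixel; if z given intersect ray with plane z"""
    f=np.load(''+n+'.npz'); c=arm.camera_params(n)
    ray=np.array([(u-c['cx'])/c['fx'],(v-c['cy'])/c['fy'],1.])
    if n=='wrist':
        T=np.eye(4); q=f['q']; T[:3,:3]=R.from_quat([q[1],q[2],q[3],q[0]]).as_matrix(); T[:3,3]=f['pos']; M=T@np.array(c['mount'])
    else: M=np.linalg.inv(np.array(c['view']))
    o=M[:3,3]; r=M[:3,:3]@ray
    if z is None: return o+r*f['d'][int(v),int(u)]
    return o+r*(z-o[2])/r[2]
E
python3 - <<'E'
from h import *
for n in('scene','side'):
    p,d=shot(n); cv2.imwrite(f'pics/{n}0.png',p[:,:,::-1])
s=arm.sense(); print(s['time_s'],s['ee_pos'],s['tcp_rot'],s['opening'])
E
```

```text
pics
0.1 [ 0.23144042 -0.49825364  0.24434918] [-1.00843329e-03  9.76449182e-01  2.15745020e-01 -2.53369591e-04] 0.9989293840863269
```

View pics/scene0.png

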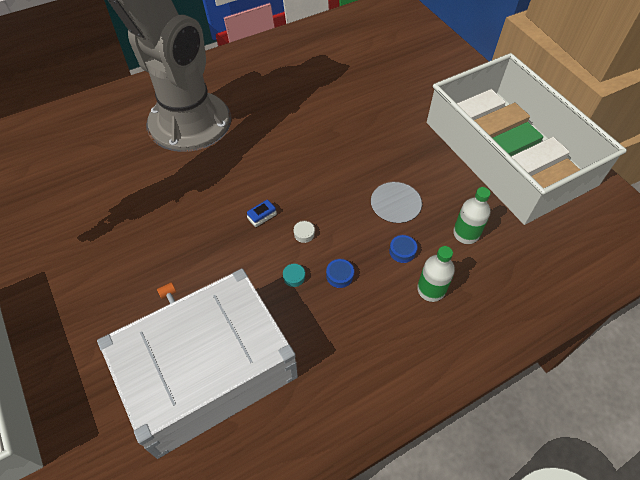

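View pics/side0.png

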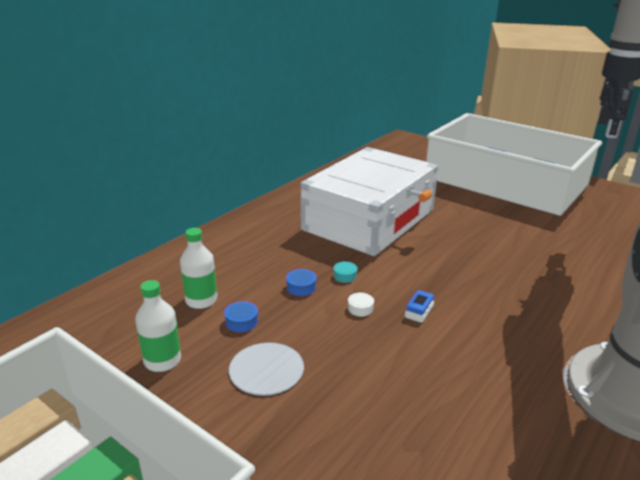

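The scene shows two blue tins, at (340,272) and (403,248). There is a white tin at (304,231), a turquoise one at (293,274), the plate at (396,202) and the knob at (166,291). The bottles stand at (435,275) and (471,217), and the oximeter at (261,213).

```bash
python3 - <<'E'
from h import *
np.set_printoptions(precision=4,suppress=True)
for k,u,v,z in [('blue1',340.5,267,.024),('blue2',403.5,244,.024),('white',303.5,227,.02),('turq',293,271,.02),('plate',396.5,201.5,.006),('knob',166.5,289,.1135),('oxi',261,209,.028),('capA',445,254,.15),('capB',483.5,193,.15),('lidFL',104,342,.12),('lidFR',240,275,.12),('lidBR',293,352,.12),('lidBL',148,437,.12)]:
    print(k,pt('scene',u,v,z),pt('scene',u,v))
for k,u,v,z in [('blue_near',241,312,.024),('blue_far',301,278,.024),('white',361,300,.02),('plate',266.5,368,.006),('knob',425,194,.1025),('lidF1',436,175,.12),('lidF2',374,202,.12)]:
    print('side',k,pt('side',u,v,z))
p=np.load('scene.npz')['p'][190:310,240:500]
cv2.imwrite('pics/crop1.png',cv2.resize(p[:,:,::-1],None,fx=3,fy=3,interpolation=cv2.INTER_CUBIC))
print(arm.camera_params('wrist')['mount'])
E
```

```text
blue1 [0.5922 0.1074 0.024 ] [0.5917 0.1078 0.023 ]
blue2 [0.61   0.2567 0.024 ] [0.6106 0.256  0.0254]
white [0.4607 0.0905 0.02  ] [0.4617 0.09   0.0215]
turq [0.5491 0.0167 0.02  ] [0.549  0.0167 0.0197]
plate [0.4952 0.3195 0.006 ] [0.4942 0.3204 0.0044]
knob [ 0.5174 -0.2284  0.1135] [ 0.5165 -0.2284  0.112 ]
oxi [0.3751 0.0285 0.028 ] [0.3757 0.0283 0.0289]
capA [0.7264 0.2488 0.15  ] [0.7264 0.2489 0.1499]
capB [0.6478 0.4058 0.15  ] [0.6473 0.4065 0.149 ]
lidFL [ 0.5666 -0.3592  0.12  ] [ 0.5669 -0.3591  0.1204]
lidFR [ 0.5612 -0.0983  0.12  ] [ 0.5612 -0.0983  0.1199]
lidBR [ 0.7449 -0.0841  0.12  ] [ 0.7446 -0.084   0.1193]
lidBL [ 0.7562 -0.348   0.12  ] [ 0.7561 -0.348   0.1199]
side blue_near [0.6072 0.259  0.024 ]
side blue_far [0.5922 0.1084 0.024 ]
side white [0.4619 0.0915 0.02  ]
side plate [0.4878 0.3237 0.006 ]
side knob [ 0.5134 -0.2321  0.1025]
side lidF1 [ 0.5266 -0.3054  0.12  ]
side lidF2 [ 0.5616 -0.0964  0.12  ]
[[ 0.0006 -0.9646 -0.2639  0.0669]
 [ 1.      0.0005  0.0006  0.0003]
 [-0.0005 -0.2639  0.9646 -0.1285]
 [ 0.      0.      0.      1.    ]]
```

View pics/crop1.png

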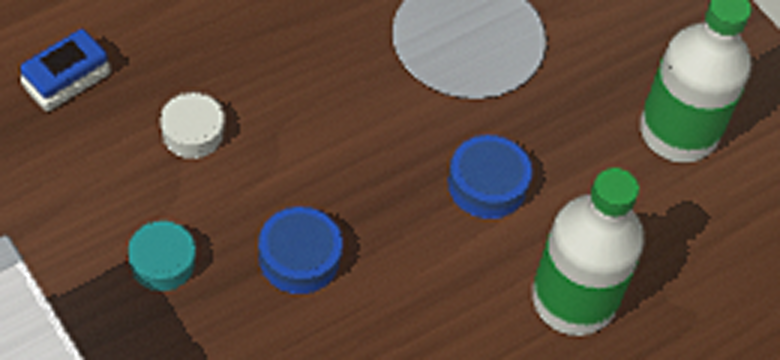

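The two blue tins are at scene pixels (340,272), y=+0.107, and (403,248), y=+0.257. The one farthest to the robot's right is (340,272), at about (0.592, 0.107), and the crop confirms this (it is the left of the pair there). The white tin at (304,231) is the small tin; the turquoise one is the decoy. I'll set out with the tool's x turned to world x.

```bash
python3 -m inch '[[[1,1,-1,0,1],[1,1,-1,0,1],[1,1,-1,0,1],[1,1,-1,0,1],[1,1,-1,0,1],[1,1,-1,0,0.44],[1,0.57,-1,0,0],[1,0.57,-1,0,0],[1,0.57,-1,0,0],[1,0.57,-1,0,0],[1,0.57,-1,0,0],[1,0.57,-1,0,0],[1,0.57,-1,0,0],[1,0.57,-1,0,0],[1,0.57,-1,0,0],[1,0.57,-1,0,0],[1,0.57,-1,0,0],[1,0.57,-1,0,0],[1,0.57,-1,0,0],[1,0.57,-1,0,0]]]'
```

```text
time_s: 1.77
ee_pos: [0.5414, 0.0313, 0.2447]
tcp_rot: [0.0, 1.0, -0.0, -0.001]
wrist_force: [0.5, -0.5, 0.8]
opening: 1.0
finger_force: 0.0
```

```bash
python3 -m inch '[[[1,0.68,-1,0.6,0],[1,0.68,-1,0.6,0],[1,0.68,-1,0.6,0],[1,0,0,0,0],[1,0,0,0,0]]]'
python3 - <<'E'
from h import *
np.set_printoptions(precision=4,suppress=True)
p,d=shot('wrist'); cv2.imwrite('pics/w1.png',p[:,:,::-1])
hsv=cv2.cvtColor(p,cv2.COLOR_RGB2HSV)
m=cv2.inRange(hsv,(105,120,50),(125,255,255))
n,l,st,c=cv2.connectedComponentsWithStats(m)
for i in range(1,n):
    if st[i,4]>400:
        ys,xs=np.where(l==i); P=np.array([pt('wrist',a,b) for a,b in zip(xs[::5],ys[::5])]); P=P[abs(P[:,2]-.024)<.004]
        if len(P)>20:
            (cc,r)=cv2.minEnclosingCircle(P[:,:2].astype(np.float32)); print(st[i],c[i],cc,r,P[:,2].mean(),pt('wrist',*c[i],.022))
E
```

```text
time_s: 2.18
ee_pos: [0.5911, 0.1073, 0.1979]
tcp_rot: [-0.0, 1.0, 0.002, -0.002]
wrist_force: [-0.7, 0.3, 0.3]
opening: 0.996
finger_force: 0.0
[  71  152   91   79 5641] [115.4281 189.772 ] (0.6122933030128479, 0.25375890731811523) 0.029916372150182724 0.02401803555115041 [0.614  0.2507 0.022 ]
[ 279  172   79   79 4827] [317.9437 211.5393] (0.5975160598754883, 0.10121211409568787) 0.029468832537531853 0.024216730249805873 [0.5983 0.1013 0.022 ]
```

View pics/w1.png

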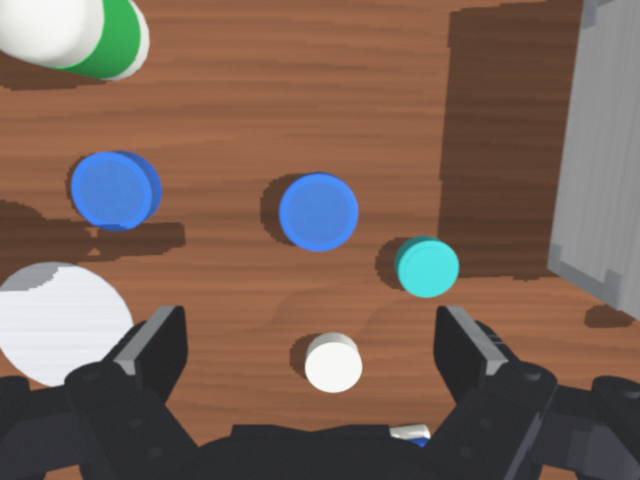

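```bash
python3 - <<'E'
from h import *
np.set_printoptions(precision=5,suppress=True)
c=arm.camera_params('wrist');print({k:v for k,v in c.items() if k!='mount'})
f=np.load('wrist.npz');print(f['pos'],f['q'],arm.sense()['ee_pos'],arm.sense()['tcp_rot'],arm.sense()['joint_pos'])
for n,u,v in [('turq',427,265),('white',333,364),('plate',62,323),('bl',318,211)]: print(n,pt('wrist',u,v),f['d'][v,u])
# plate/tin from scene depth+colour
for nm in('scene','side'):
  p=np.load(nm+'.npz')['p'];h=cv2.cvtColor(p,cv2.COLOR_RGB2HSV)
  for k,lo,hi,z in [('blue',(105,150,60),(125,255,255),.024),('white',(0,0,140),(180,60,255),.02),('white',(0,0,120),(180,60,255),.006)]:
    n,l,st,cc=cv2.connectedComponentsWithStats(cv2.inRange(h,lo,hi))
    for i in range(1,n):
      if 250<st[i,4]<6000:
        ys,xs=np.where(l==i);P=np.array([pt(nm,a,b) for a,b in zip(xs,ys)]);P=P[abs(P[:,2]-z)<.003]
        if len(P)>150:
          w,r=cv2.minEnclosingCircle(P[:,:2].astype(np.float32)); print(nm,k,cc[i],w,r,P[:,2].mean())
E
```

```text
{'fx': 413.1216715616041, 'fy': 413.1216715616041, 'cx': 310.16898843930034, 'cy': 242.73571850175713}
[0.59113 0.10732 0.19786] [-0.00024  1.       0.00185 -0.00243] [0.59168 0.10523 0.19912] [ 0.00045  1.       0.00043 -0.00128] [ 0.05777  0.47466 -0.38825  1.42336  0.18163  1.28162 -1.91387]
turq [0.55595 0.01579 0.02041] 0.3221113
white [0.46901 0.08748 0.02139] 0.34437838
plate [0.49767 0.31781 0.00561] 0.35154673
bl [0.59919 0.10126 0.02453] 0.30641016Traceback (most recent call last):
  File "<stdin>", line 13, in <module>
  File "h.py", line 8, in pt
    f=np.load(''+n+'.npz'); c=arm.camera_params(n)
                                       ~~~~~~~~~~~~~~~~~^^^
ValueError: time passes only in moves, steps and waits
```

```bash
cat > h.py <<'E'
import numpy as np,cv2
from bench import arm
from scipy.spatial.transform import Rotation as R
np.set_printoptions(precision=4,suppress=True)
def shot(n,png=None):
    s=arm.sense(); p,d=arm.read_camera(n); c=arm.camera_params(n)
    if n=='wrist':
        T=np.eye(4); q=s['tcp_rot']; T[:3,:3]=R.from_quat([q[1],q[2],q[3],q[0]]).as_matrix(); T[:3,3]=s['ee_pos']; M=T@np.array(c['mount'])
    else: M=np.linalg.inv(np.array(c['view']))
    v,u=np.indices(d.shape); r=np.dstack([(u-c['cx'])/c['fx'],(v-c['cy'])/c['fy'],np.ones_like(d)])
    X=(r*d[...,None])@M[:3,:3].T+M[:3,3]; X[d==0]=9
    if png: cv2.imwrite('pics/'+png,np.ascontiguousarray(p[:,:,::-1]))
    return p,X
COL={'blue':((105,110,50),(125,255,255)),'white':((0,0,110),(180,70,255))}
def discs(n,col,z,rad,png=None,s=None):
    p,X=s or shot(n,png)
    m=cv2.inRange(cv2.cvtColor(p,cv2.COLOR_RGB2HSV),*COL[col])&np.uint8(255*(abs(X[...,2]-z)<.005))
    k,l,st,c=cv2.connectedComponentsWithStats(m)
    for i in range(1,k):
        if st[i,4]>100:
            P=X[l==i]; w,r=cv2.minEnclosingCircle(P[:,:2].astype(np.float32))
            if abs(r-rad)<.01: print(n,col,c[i],'circle',np.array(w),r,'mean',P.mean(0))
E
python3 - <<'E'
from h import *
for n in('scene','side','wrist'):
    s=shot(n)
    for a in [('blue',.024,.029),('white',.02,.023),('white',.006,.06)]: discs(n,*a,s=s)
s=arm.sense();print(s['ee_pos'],s['tcp_rot'],s['time_s'])
E
```

```text
scene blue [260.9563 211.4192] circle [0.3767 0.0273] 0.0322067029774189 mean [0.3794 0.0261 0.0257]
scene blue [403.0358 246.499 ] circle [0.6125 0.2533] 0.031131330877542496 mean [0.6147 0.2522 0.024 ]
scene blue [339.6442 271.073 ] circle [0.5978 0.1005] 0.031117476522922516 mean [0.5998 0.1008 0.0241]
scene white [303.5816 229.6224] circle [0.4661 0.0872] 0.024718239903450012 mean [0.467  0.0873 0.02  ]
scene white [395.6822 201.6916] circle [0.4923 0.3172] 0.06160903722047806 mean [0.4942 0.318  0.0056]
side blue [300.7185 277.8617] circle [0.5944 0.1037] 0.03163716197013855 mean [0.5943 0.1067 0.0227]
side blue [419.3937 302.0921] circle [0.3729 0.0321] 0.03253955766558647 mean [0.37   0.0363 0.0251]
side blue [240.4517 311.9349] circle [0.6115 0.2573] 0.03078865446150303 mean [0.6093 0.2583 0.0229]
side white [360.059  300.6957] circle [0.4642 0.0912] 0.025220565497875214 mean [0.463  0.0929 0.0188]
side white [589.5676 388.7477] circle [0.0607 0.0632] 0.016032464802265167 mean [0.06  0.065 0.019]
side white [623.8186 406.6814] circle [0.0146 0.0697] 0.026995394378900528 mean [0.0099 0.0723 0.0195]
side white [265.5465 368.5833] circle [0.4915 0.3195] 0.0636417418718338 mean [0.4895 0.3241 0.0048]
wrist blue [108.437  194.4033] circle [0.6129 0.2536] 0.030196063220500946 mean [0.6133 0.2524 0.024 ]
wrist blue [312.052  213.8787] circle [0.5974 0.1015] 0.02958148904144764 mean [0.5983 0.1015 0.0242]
wrist white [130.1722  47.6316] circle [0.7173 0.2367] 0.025413334369659424 mean [0.7142 0.2271 0.0181]
wrist white [328.6756 366.1051] circle [0.4648 0.0874] 0.02409236505627632 mean [0.4668 0.0875 0.0201]
wrist white [ 56.9911 322.0161] circle [0.4898 0.319 ] 0.06331462413072586 mean [0.5007 0.3196 0.0057]
[0.5925 0.1033 0.2011] [ 0.0006  1.     -0.0014  0.0006] 2.3833
```

```bash
python3 -m inch '[[[1,0.2,0.08,1,0],[1,0,0,1,0],[1,0,0,1,0],[1,0,0,1,0],[1,0,0,1,0],[1,0,0,1,0],[1,0,0,0.6,0],[1,0,0,0.4,0],[1,0,0,0.3,0],[1,0,0,0,0],[1,0,0,0,0],[0.3,0,0,0,0],[0.3,0,0,0,0],[0.3,0,0,0,0],[0.3,0,0,0,0],[0.3,0,0,0,0],[0.3,0,0,0,0]]]' 30
```

```text
time_s: 3.8
ee_pos: [0.5984, 0.1033, 0.0194]
tcp_rot: [-0.0, 1.0, -0.0, 0.001]
wrist_force: [-0.4, -0.6, 5.9]
opening: 0.653
finger_force: 32.4
```

```bash
python3 -m inch '[[[0.3,0,0,-0.5,0],[0.3,0,0,-1,0],[0.3,0,0,-1,0],[0.3,0,0,-1,0],[0.3,0,0,-1,0],[0.3,-0.42,-0.8,0,0],[0.3,-0.42,-0.8,0,0],[0.3,-0.42,-0.8,0,0],[0.3,-0.42,-0.8,0,0],[0.3,-0.42,-0.9,0,0],[0.3,-0.42,-0.9,0,0],[0.3,-0.42,-0.9,0,0],[0.3,-0.42,-0.9,0,0],[0.3,-0.42,-0.9,0,0],[0.3,-0.42,-0.9,0,0],[0.3,0,0,0,0],[0.3,0,0,0,0],[0.3,0,0,0,0]]]'
python3 - <<'E'
from h import *
s=shot('wrist','w2.png'); print(arm.sense()['ee_pos'],arm.sense()['opening'])
p,X=s
m=cv2.inRange(cv2.cvtColor(p,cv2.COLOR_RGB2HSV),*COL['blue']);k,l,st,c=cv2.connectedComponentsWithStats(m)
for i in range(1,k):
    if st[i,4]>300: P=X[l==i]; print(c[i],st[i],np.median(P,0),P.min(0),P.max(0))
discs('wrist','white',.006,.06,s=s)
m=cv2.inRange(cv2.cvtColor(p,cv2.COLOR_RGB2HSV),*COL['white'])&np.uint8(255*(abs(X[...,2]-.006)<.005)); P=X[m>0]; print(np.percentile(P,[1,50,99],axis=0))
discs('scene','white',.006,.06)
E
```

```text
time_s: 5.3
ee_pos: [0.4926, 0.3174, 0.1303]
tcp_rot: [0.001, 1.0, -0.0, 0.0]
wrist_force: [0.1, -0.5, -1.4]
opening: 0.654
finger_force: 32.3
[0.4931 0.3166 0.1302] 0.6530071480316081
[428.7372  38.1927] [ 372    0  118   87 8589] [0.606  0.2558 0.0242] [0.583  0.2156 0.001 ] [9. 9. 9.]
[310.3946 329.7423] [  225   241   171   175 23485] [0.496  0.3172 0.1351] [0.462  0.2889 0.113 ] [9. 9. 9.]
wrist white [306.5111 209.1782] circle [0.4916 0.3183] 0.061101481318473816 mean [0.5116 0.3192 0.0059]
[[0.4583 0.1082 0.0029]
 [0.511  0.3188 0.0059]
 [0.6156 0.3921 0.0087]]
scene white [395.4307 201.9867] circle [0.4905 0.3165] 0.0632205680012703 mean [0.4946 0.3169 0.0057]
```

View pics/w2.png

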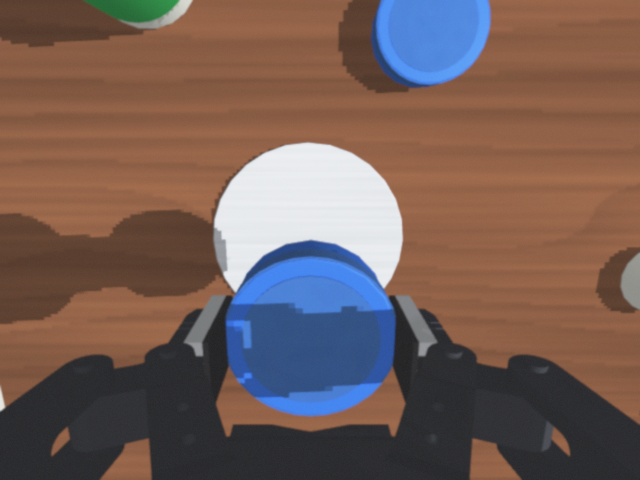

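The tin is held squarely at pixel (310,336), and the plate at (306,235) is centred about 1 mm from below the TCP. Now I'll lower and release it.

```bash
python3 -m inch '[[[0.3,-0.04,0,0.8,0],[0.3,0,0,1,0],[0.3,0,0,1,0],[0.3,0,0,0.8,0],[0.3,0,0,0.35,0],[0.3,0,0,0.2,0],[0.3,0,0,0,0],[0.3,0,0,0,0]]]'
```

```text
time_s: 6.07
ee_pos: [0.4926, 0.3183, 0.0275]
tcp_rot: [-0.001, 1.0, -0.001, 0.001]
wrist_force: [-0.8, 0.2, -0.8]
opening: 0.654
finger_force: 32.3
```

```bash
python3 -m inch '[[[0.3,0,0,0.07,0],[0.3,0,0,0,0],[1,0,0,0,0],[1,0,0,0,0],[1,0,0,0,0],[1,0,0,0,0],[1,0,0,-0.4,0],[1,0,0,-1,0],[1,0,0,-1,0],[1,0,0,-1,0],[1,-0.11,0.92,-0.5,0],[1,-0.11,0.92,-0.1,0],[1,-0.11,0.92,0,0],[1,-0.11,0.92,0,0],[1,-0.11,0.92,0,0],[1,-0.11,0.92,0,0],[1,-0.11,0.92,0,0],[1,-0.11,0.92,0,0],[1,-0.11,0.92,0,0],[1,-0.11,0.92,0,0]]]'
python3 - <<'E'
from h import *
for n in('scene','side','wrist'):
    s=shot(n)
    for a in [('blue',.030,.029),('white',.02,.023),('white',.006,.06)]: discs(n,*a,s=s)
print(arm.sense()['ee_pos'])
E
```

```text
time_s: 7.73
ee_pos: [0.4638, 0.0874, 0.1257]
tcp_rot: [-0.0, 1.0, 0.0, 0.001]
wrist_force: [0.2, -0.8, -0.6]
opening: 0.997
finger_force: 0.0
scene blue [396.4396 195.1232] circle [0.492  0.3171] 0.030674869194626808 mean [0.4936 0.3167 0.0299]
scene blue [260.7753 210.1011] circle [0.3765 0.0276] 0.03206924721598625 mean [0.3771 0.027  0.0273]
scene white [303.5449 229.7176] circle [0.4663 0.0887] 0.025204645469784737 mean [0.467  0.0872 0.0197]
scene white [400.4837 209.3946] circle [0.497  0.3208] 0.0629236102104187 mean [0.5186 0.3149 0.0058]
side blue [419.1777 300.203 ] circle [0.372  0.0312] 0.03071947582066059 mean [0.3724 0.0332 0.0265]
side blue [266.218  357.0745] circle [0.489  0.3215] 0.02963198348879814 mean [0.4875 0.3232 0.0291]
side white [360.0031 300.6087] circle [0.4659 0.0917] 0.025439606979489326 mean [0.4633 0.0926 0.0187]
side white [317.8217 232.1473] circle [ 0.7041 -0.0863] 0.05217244476079941 mean [ 0.6995 -0.0827  0.0062]
side white [264.9269 372.8065] circle [0.4944 0.3196] 0.06380657106637955 mean [0.4837 0.3318 0.0048]
wrist blue [396.5668 385.0414] circle [0.3744 0.0283] 0.03171694651246071 mean [0.3755 0.0288 0.0272]
wrist white [632.6224  60.685 ] circle [ 0.5706 -0.0918] 0.0237117987126112 mean [ 0.5646 -0.0885  0.0187]
wrist white [301.4717 244.0878] circle [0.4648 0.0875] 0.02364838495850563 mean [0.4659 0.0875 0.0202]
[0.464  0.086  0.1255]
```

```bash
python3 -m inch '[[[1,0.04,-0.05,0.8,0],[1,0,0,1,0],[1,0,0,1,0],[1,0,0,0.8,0],[1,0,0,0.4,0],[1,0,0,0.2,0],[1,0,0,0,0],[1,0,0,0,0],[0.2,0,0,0,0],[0.2,0,0,0,0],[0.2,0,0,0,0],[0.2,0,0,0,0],[0.2,0,0,0,0],[0.2,0,0,0,0]]]' 30
```

```text
time_s: 9.05
ee_pos: [0.4655, 0.0895, 0.0208]
tcp_rot: [0.0, 1.0, -0.0, 0.001]
wrist_force: [-0.6, -0.9, 5.6]
opening: 0.513
finger_force: 30.0
```

```bash
python3 -m inch '[[[0.2,0,0,-0.5,0],[0.2,0,0,-1,0],[0.2,0,0,-1,0],[0.2,0,0,-1,0],[0.2,0,0,-1,0],[0.2,0.1,-0.92,0,0],[0.2,0.1,-0.92,0,0],[0.2,0.1,-0.92,0,0],[0.2,0.1,-0.92,0,0],[0.2,0.1,-0.92,0,0],[0.2,0.1,-0.92,0,0],[0.2,0.1,-0.92,0,0],[0.2,0.1,-0.92,0,0],[0.2,0.1,-0.92,0,0],[0.2,0.1,-0.92,0,0],[0.2,0,0,0,0],[0.2,0,0,0,0],[0.2,0,0,0,0]]]'
python3 - <<'E'
from h import *
s=shot('wrist','w3.png'); p,X=s
e=[arm.sense()['ee_pos']];print(e)
discs('wrist','blue',.03,.03,s=s)
h=e[0][2]
discs('wrist','white',h-.0008,.023,s=s)
discs('wrist','white',h+.003,.023,s=s)
E
```

```text
time_s: 10.55
ee_pos: [0.4898, 0.3184, 0.1319]
tcp_rot: [0.001, 1.0, -0.0, -0.0]
wrist_force: [-0.1, -0.1, -0.2]
opening: 0.506
finger_force: 30.9
[array([0.4901, 0.3178, 0.1319])]
wrist blue [309.7434 231.787 ] circle [0.4913 0.3182] 0.029481636360287666 mean [0.5002 0.3182 0.0302]
wrist white [310.4676 327.439 ] circle [0.4892 0.3183] 0.024045100435614586 mean [0.491  0.3181 0.1311]
wrist white [310.6936 329.4234] circle [0.4894 0.318 ] 0.023625051602721214 mean [0.4903 0.318  0.1312]
```

View pics/w3.png

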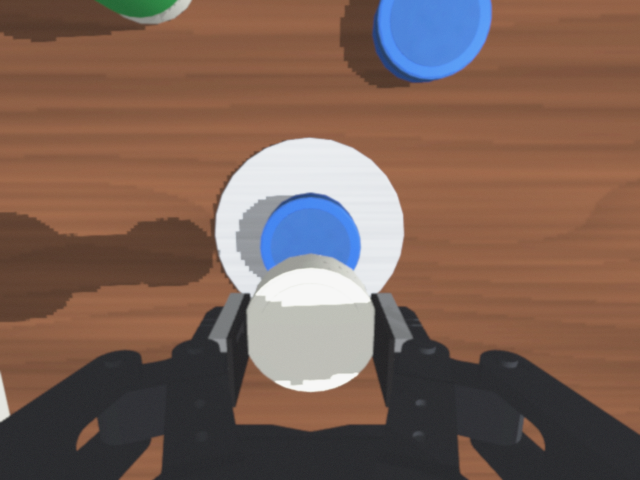

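The white tin is held at (310,330) and the blue one below it at (310,240) is centred on the plate. The offset is 2 mm in x. Next I'll lower and check before release.

```bash
python3 -m inch '[[[0.2,0.08,0,0.8,0],[0.2,0,0,0.9,0],[0.2,0,0,0.7,0],[0.2,0,0,0.5,0],[0.2,0,0,0.2,0],[0.2,0,0,0.1,0],[0.2,0,0,0,0],[0.2,0,0,0,0]]]'
```

```text
time_s: 11.27
ee_pos: [0.4926, 0.3199, 0.0533]
tcp_rot: [-0.001, 1.0, -0.0, 0.001]
wrist_force: [0.1, -1.1, -0.7]
opening: 0.511
finger_force: 30.9
```

```bash
python3 -m inch '[[[0.2,0,0,0.07,0],[0.2,0,0,0,0],[1,0,0,0,0],[1,0,0,0,0],[1,0,0,0,0],[1,0,0,0,0],[1,0,0,-0.4,0],[1,0,0,-1,0],[1,0,0,-1,0],[1,0,0,-1,0],[1,0,0,-1,0],[1,0,0,-1,0],[1,0,0,-1,0],[1,0,0,-0.5,0],[1,0,0,0,0],[1,0,0,0,0]]]'
python3 - <<'E'
from h import *
for n in('scene','side','wrist'):
    s=shot(n)
    for a in [('white',.05,.023),('blue',.030,.029),('white',.006,.06)]: discs(n,*a,s=s)
    if n!='wrist':
        p,X=s
        m=cv2.inRange(cv2.cvtColor(p,cv2.COLOR_RGB2HSV),(5,150,120),(18,255,255))&np.uint8(255*(abs(X[...,2]-.105)<.015)); k,l,st,c=cv2.connectedComponentsWithStats(m)
        for i in range(1,k):
            if st[i,4]>30: P=X[l==i];print('knob',c[i],st[i],P.min(0),P.max(0),P.mean(0))
        m=np.abs(X[...,2]-.12)<.004; m&=(X[...,0]>.5)&(X[...,0]<.8)&(X[...,1]<-.03)&(X[...,1]>-.4); print('lid',cv2.minAreaRect(X[m][:,:2].astype(np.float32)))
E
```

```text
time_s: 12.6
ee_pos: [0.4921, 0.3198, 0.2241]
tcp_rot: [-0.001, 1.0, -0.0, 0.001]
wrist_force: [0.8, 0.1, -0.4]
opening: 1.004
finger_force: 0.0
scene white [398.0291 189.4582] circle [0.4916 0.3194] 0.025317171588540077 mean [0.4937 0.3179 0.0498]
scene blue [394.6304 199.5797] circle [0.4936 0.3165] 0.02985522709786892 mean [0.5018 0.3062 0.029 ]
scene blue [260.4633 210.1864] circle [0.3741 0.0266] 0.031365636736154556 mean [0.3771 0.0262 0.0275]
scene white [393.6596 206.3583] circle [0.4931 0.3185] 0.06289827078580856 mean [0.5031 0.306  0.0056]
knob [165.7267 289.5528] [157 282  19  17 161] [ 0.5026 -0.2444  0.103 ] [ 0.5248 -0.2155  0.1172] [ 0.5162 -0.23    0.1109]
lid ((0.6333376169204712, -0.22662471234798431), (0.2436620146036148, 0.2825929820537567), 1.452046275138855)
side white [264.656 347.002] circle [0.4912 0.3222] 0.02493084780871868 mean [0.4895 0.3235 0.049 ]
side white [630.4194 388.7581] circle [0.0111 0.0658] 0.013847049325704575 mean [0.0102 0.0653 0.0496]
side blue [419.5588 300.25  ] circle [0.3723 0.0315] 0.03132953122258186 mean [0.3718 0.0327 0.0264]
side blue [268.4033 363.1934] circle [0.4865 0.3234] 0.028658460825681686 mean [0.4758 0.331  0.0282]
side white [265.1029 373.6539] circle [0.4927 0.32  ] 0.06263761967420578 mean [0.482  0.3332 0.0049]
knob [424.8861 195.3797] [420 190  11  11  79] [ 0.5004 -0.2407  0.0948] [ 0.517  -0.2091  0.1149] [ 0.5075 -0.2202  0.1053]
lid ((0.6521890759468079, -0.22396905720233917), (0.20496918261051178, 0.287904292345047), 1.3356674909591675)
wrist white [308.8816 221.0013] circle [0.4916 0.3193] 0.02360275574028492 mean [0.4924 0.3191 0.0502]
wrist blue [316.4265 198.3654] circle [0.4915 0.3179] 0.029075879603624344 mean [0.506  0.3132 0.0297]
wrist blue [620.5762 349.4058] circle [0.3713 0.0425] 0.02126724272966385 mean [0.3725 0.0467 0.0273]
wrist white [309.5124 202.9939] circle [0.4913 0.3187] 0.061275966465473175 mean [0.4974 0.3186 0.0059]
```

```bash
python3 -m inch '[[[1,0,1,0,0],[1,0,1,0,0],[1,0,1,0,0],[1,0,1,0,0],[1,0,1,0,0],[1,0,1,0,0],[1,0,1,0,0],[1,0,1,0,0],[1,0,1,0,0],[1,0,1,0,0],[1,0,1,0,0],[1,0,1,0,0],[1,0,1,0,0],[1,0,1,0,0],[1,0,1,0,0],[1,0,1,0,0],[1,0,1,0,0],[1,0,1,0,0],[1,0,1,0,0],[1,0.4,1,0,0]]]' && python3 -m inch '[[[1,0.4,1,0,0],[1,0,0.9,0,0],[1,0,0,0,-0.3],[1,0,0,0,0],[1,0,0,0,0]]]'
python3 - <<'E'
from h import *
p,X=shot('wrist','w4.png'); print(arm.sense()['ee_pos'])
m=cv2.inRange(cv2.cvtColor(p,cv2.COLOR_RGB2HSV),(5,150,100),(18,255,255)); k,l,st,c=cv2.connectedComponentsWithStats(m)
for i in range(1,k):
    if st[i,4]>60: P=X[l==i];P=P[P[:,2]<.13];print('knob',c[i],st[i],P.min(0),P.max(0),P.mean(0))
m=(np.abs(X[...,2]-.12)<.004)&(X[...,0]>.545); print('lid',cv2.minAreaRect(X[m][:,:2].astype(np.float32)),X[m].min(0))
e=[X[(np.abs(X[...,1]-y)<.004)&m][:,0].min() for y in(-.30,-.28,-.26,-.2,-.18,-.16)];print(np.array(e))
E
```

```text
time_s: 14.42
ee_pos: [0.4993, -0.1819, 0.2216]
tcp_rot: [-0.0, 1.0, -0.001, -0.002]
wrist_force: [0.8, 0.1, 0.6]
opening: 1.0
finger_force: 0.0
time_s: 14.83
ee_pos: [0.5112, -0.2267, 0.2219]
tcp_rot: [-0.001, 1.0, 0.012, -0.001]
wrist_force: [-0.4, -0.1, 0.6]
opening: 1.001
finger_force: 0.0
[ 0.5115 -0.2261  0.2222]
knob [315.9219 240.4268] [ 290  222   52   36 1715] [ 0.4682 -0.2549 -0.0016] [ 0.5237 -0.2095  0.1149] [ 0.5121 -0.2302  0.1041]
lid ((0.5954543352127075, -0.22811584174633026), (0.09071822464466095, 0.2824462354183197), 1.376286506652832) [ 0.5475 -0.3702  0.116 ]
[0.5544 0.5539 0.5533 0.5512 0.5508 0.5504]
```

View pics/w4.png

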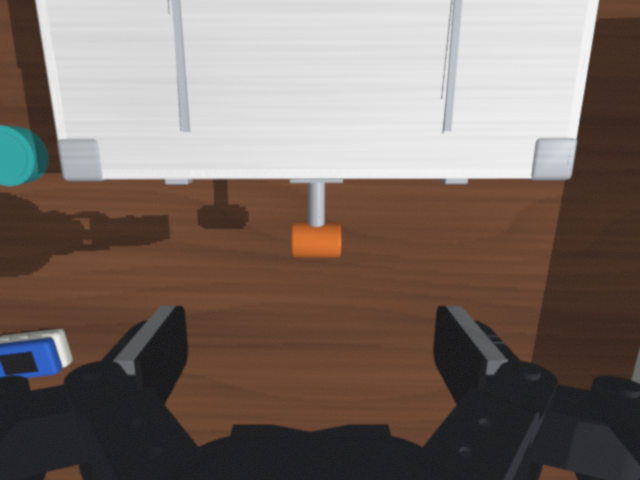

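The knob is at (316,240), with both ends free. Its centre is about (0.5125, -0.230), 4 mm off the TCP in y. I'll descend and grip.

```bash
python3 -m inch '[[[1,0.04,0.15,0.8,0],[1,0,0,0.9,0],[1,0,0,1,0],[1,0,0,1,0],[1,0,0,0.8,0],[1,0,0,0.5,0],[1,0,0,0,0],[1,0,0,0,0],[0,0,0,0,0],[0,0,0,0,0],[0,0,0,0,0],[0,0,0,0,0],[0,0,0,0,0],[0,0,0,0,0],[0,0,0,0,0],[0,0,0,0,0]]]' 40
python3 - <<'E'
import numpy as np
f=lambda t:np.array([-.2406*np.cos(t+.0728),.2406*np.sin(t+.0728)])
t=np.linspace(0,.873,21); P=np.array([f(a) for a in t]); print(np.round(np.diff(P,axis=0)/.025,3).tolist())
E
```

```text
time_s: 16.22
ee_pos: [0.5133, -0.23, 0.0993]
tcp_rot: [-0.001, 1.0, 0.012, 0.0]
wrist_force: [-1.4, 2.8, 5.0]
opening: 0.346
finger_force: 41.1
[[0.04, 0.418], [0.058, 0.416], [0.076, 0.413], [0.094, 0.409], [0.112, 0.405], [0.129, 0.4], [0.147, 0.394], [0.164, 0.387], [0.18, 0.379], [0.197, 0.371], [0.213, 0.362], [0.228, 0.353], [0.244, 0.342], [0.258, 0.331], [0.272, 0.32], [0.286, 0.308], [0.299, 0.295], [0.312, 0.281], [0.324, 0.268], [0.335, 0.253]]
```

```bash
python3 -m inch '[[[0,0.02,0,-0.21,0],[0,0.02,0,-0.21,0],[0,0.06,0,-0.42,0],[0,0.08,0,-0.41,0],[0,0.09,0,-0.41,0],[0,0.11,0,-0.4,0],[0,0.13,0,-0.4,0],[0,0,0,0,0]]]' 40
```

```text
time_s: 16.88
ee_pos: [0.5263, -0.2297, 0.1614]
tcp_rot: [-0.001, 1.0, 0.013, 0.0]
wrist_force: [1.9, 4.2, -5.8]
opening: 0.346
finger_force: 40.0
```

```bash
python3 -m inch '[[[0,0.15,0,-0.39,0],[0,0.16,0,-0.39,0],[0,0.18,0,-0.38,0],[0,0.2,0,-0.37,0],[0,0.21,0,-0.36,0],[0,0.23,0,-0.35,0],[0,0.24,0,-0.34,0],[0,0.26,0,-0.33,0],[0,0,0,0,0]]]' 40
```

```text
time_s: 17.63
ee_pos: [0.5665, -0.2286, 0.2331]
tcp_rot: [-0.001, 1.0, 0.013, -0.001]
wrist_force: [-0.4, 5.8, -3.5]
opening: 0.343
finger_force: 40.4
```

```bash
python3 -m inch '[[[0,0.27,0,-0.32,0],[0,0.29,0,-0.31,0],[0,0.3,0,-0.3,0],[0,0.31,0,-0.28,0],[0,0.32,0,-0.27,0],[0,0.34,0,-0.25,0],[0,0,0,0,0],[0,0,0,0,0],[0,0,0,0,0],[0,0,0,0,0],[0,0,0,0,0],[0,0,0,0,0],[0,0,0,0,0],[0,0,0,0,0]]]' 40
python3 - <<'E'
from h import *
p,X=shot('scene','s9.png')
# fit lid plane: bright points within lid area above the case
m=(X[...,0]>.55)&(X[...,0]<.85)&(X[...,1]<-.12)&(X[...,1]>-.36)&(X[...,2]>.13)&(cv2.inRange(cv2.cvtColor(p,cv2.COLOR_RGB2HSV),(0,0,120),(180,40,255))>0)
P=X[m];P=P[::5]
best=None;rng=np.random.default_rng(0)
for _ in range(300):
    a=P[rng.choice(len(P),3,False)];n=np.cross(a[1]-a[0],a[2]-a[0]);n/=np.linalg.norm(n)+1e-12;k=(abs((P-a[0])@n)<.003).sum()
    if best is None or k>best[0]:best=(k,n)
print(best,len(P),np.degrees(np.arccos(abs(best[1][2]))))
for a in [('white',.05,.023),('blue',.030,.029),('white',.006,.06)]: discs('scene',*a,s=(p,X))
s=arm.sense();print(s['ee_pos'],s['wrist_force'],s['finger_force'])
E
```

```text
time_s: 18.8
ee_pos: [0.611, -0.2275, 0.275]
tcp_rot: [-0.002, 1.0, 0.013, -0.001]
wrist_force: [-0.9, 5.8, -3.5]
opening: 0.338
finger_force: 42.0
(np.int64(3184), array([-0.7552, -0.02  , -0.6552])) 4982 49.06295284240211
scene white [398.1715 189.4562] circle [0.4924 0.3186] 0.024949735030531883 mean [0.4939 0.3182 0.0498]
scene blue [394.5368 199.7353] circle [0.4945 0.3158] 0.029609315097332 mean [0.5023 0.3055 0.0294]
scene blue [260.4486 210.4108] circle [0.3752 0.0276] 0.031926508992910385 mean [0.3776 0.0259 0.0274]
[ 0.611  -0.2275  0.275 ] [-0.8603  6.2064 -2.8043] 42.01346039772034
```

View pics/s9.png

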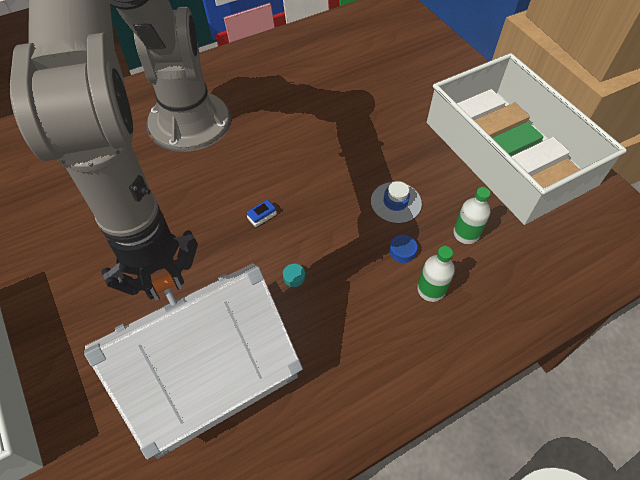

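The lid is held at 49° by its knob at (166,284), and the tins are stacked centred on the plate at (397,195). Handing in.

```bash
python3 -c "
from bench import arm
print(arm.sign_off())"
```

```text
the job is handed in; nothing more can be done
None
```

The job is handed in at about 19 s: the tins are stacked centred on the plate, and the fingers hold the lid at about 49° by its knob; the judge's verdict was not shown.

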